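# Hang the rinsed paint cup on its draining peg

## Robot

A 7-joint arm with a two-finger parallel gripper is mounted at the origin on the work surface. World frame = base frame: x ahead of the robot, y to its left, z up, the work surface at z = 0. Lengths are in mm, angles in rad, forces in N, time in s.
With the tool pointing down it reaches from about 400 to 875 mm from the base axis. Payload 4.4 kg.
Tool frame: the origin (TCP) lies on the centre line of the jaws, within the pads' length; the fingertips stand 25 mm ahead of it and the grasp point (between the pads) lies 6 mm ahead of it (ctrl.finger_overhang is the distance from the TCP to the fingertips, in mm); z points along the fingers, y is the line along which they close (so a half turn about z gives the same grasp; the last joint's range is limited). The gripper opens to 85 mm and grips with 20 to 120 N. Pads are 22 mm wide; open, the fingers measure 114 mm over their backs; the gripper's body (76 mm by 85 mm) begins 54 mm behind the grasp point. The pads swing forward as they close: fully open they stand 13 mm farther back than shut.
Start: joints at [1.076, 0.628, 0.038, 1.517, -0.027, 0.996, -0.02], TCP at [270.285, -591.155, 219.913] pointing down, gripper open.
Joint ranges: [-3.06, 3.06], [-0.37, 2.12], [-1.25, 1.32], [0.18, 2.47], [-1.1, 4.24], [0.23, 1.98], [-2.94, 2.94]. Speed limits (rad/s): [2.57, 2.57, 3.14, 3.14, 3.14, 3.14, 3.14].

## Interface

Orientations are given as [roll, pitch, yaw] about the fixed x, y, z axes, in that order (R = Rz(yaw) Ry(pitch) Rx(roll)).
In Python, from cell import ctrl gives the robot as it stands. The module is installed in compiled form; this text tells all that it offers.
- The arm moves only by the tool play_rows, never from a script. Its argument "targets" is a list of rows, each a list of 5 numbers: the closure, from 0 (fully open) to 1 (shut), then the shift along the tool's x, y, z in cm, then the turn about the tool's z in degrees. In form: [[gripper, dx, dy, dz, spin], ...]. A call has 1 to 10 rows; each row is the pose to reach, as a shift and turn from the pose commanded when the call began, along the tool's axes at that moment; what a row does not reach only later rows make up. A row lasts 1/10 s, in which the tool goes at most 50 mm and 8.59 degrees, less where a joint would pass 70% of its speed; a pose out of reach is approached as far as the arm can. A call with a gripper value outside its range is refused whole. The fingers move at their own pace and stop on an object; the grip force is fixed at half the most. Time passes only in rows, so rows that repeat a pose let the fingers close. It gives the time, the measured TCP pose, the force, the opening and the grip force at its end, in the units of the state.
- ctrl.read_state(): the state, without advancing time (a new reading comes with each control period).
- ctrl.get_image(name): name is "side" or "top" or "wrist"; returns (picture, depth): 420x560x3 uint8, red, green, blue; 420x560 float32, mm along the optical axis (not along the pixel's ray), 0 where there is no reading.
- ctrl.calibration(name): a dict with "vfov" (degrees; the focal length in pixels is half the picture's height over the tangent of half this angle, whatever the lens; pixels are square), "cx", "cy" (the principal point, pixels), "extrinsics" (4x4, takes a point from camera to world coordinates); the wrist camera has in their place "mount" (4x4, takes a point from camera to tool coordinates, whose origin is the TCP and whose axes are the flange's). Camera axes: x right, y down, z forward; pixel columns grow to the right and rows downward; lengths in mm; the calibration is good to about 2 mm. A picture is of the moment at which its call begins: read the wrist's pose just before it. calibration takes no time and is no camera call.
- ctrl.finish_job(): hands the job in; it is judged then, once.
Trained networks look in the newest picture that a camera, given by its name, has taken for a name from the list of things; names that differ only in an ending like _2 or _b are one class to them, and where a whole thing is asked for, a point or a joint stands for the part that bears it (a point fixed in the world has none). Each returns a list of dicts, best first, with "confidence" (0 to 1); they miss things now and then, are a little off and sometimes report something else, mostly with a low value. They report only what shows in the picture. A call takes as long as a camera call. They do not tell look-alikes from the thing itself.
- ctrl.search_frame(camera, name): "bbox" ([left, top, right, bottom] in pixels, round what is visible of it).
- ctrl.trace(camera, name): "pixels" (420x560 bool, what is visible of it) and "bbox" ([left, top, right, bottom] in pixels, round what is visible of it).
The state is a dict: "clock": time; "qpos": joint angles; "qd": joint speeds; "tau": joint torques, N m; "eef_pos": TCP position; "tool_rot": TCP orientation; "force": force on the tool from outside, world axes, zero at the start; "torque": the same for the moment, N m; "width": finger opening in mm; "gripper_force": force on a finger pad.
Only numpy, scipy, OpenCV 4.12 (cv2) and the standard library are available. Lean on these libraries where they do the work, as an engineer would, in place of code of your own. Each camera call takes 0.05 s, during which the arm holds its last target. There are 200 camera calls.

## Task

At this quilting table the blue rinse cup has just been washed: pick it up from the drying mat and hang it mouth-down on the leaning blue draining peg, lowering it over the peg until the inside of its bottom rests on the peg's tip before you let go, so that it stays there and drains. Leave the white cup hanging on the white peg and the yellow cup standing on the mat where they are.

Things in the scene. Friction and masses are not known exactly. Their poses are not given: they have to be found in the camera images.
- blue_cup: Loose plain blue plastic tumbler, no handle, about 80 g, mouth-down on the dark 4 mm drying mat. 88 mm tall, outside diameter 58 mm at the mouth, 54 mm at the closed end; wall 3 mm, bottom 4 mm, 84 mm deep inside. Origin: centre of the inner floor, 4 mm below the closed end now facing up, 84 mm above the mouth. z: along the cup's axis from mouth to closed end (now up).
- blue_peg_tip (a point): Outer end of the blue peg, a fixed round-ended bar 18 mm in diameter rising 115 mm along its axis from a blue 90 mm block, tip 134 mm above the table. It leans 20 degrees from vertical to this frame's -x: axis, upward, (-0.342, 0, 0.940) here; z is vertical, y along the row. White and yellow pegs alike stand in the row, 120 mm apart, in any order.
- white_cup: Bystander: a cup of the same shape and size in white, hanging mouth-down on the white peg in the same row, free to wobble. Origin and z axis as for the blue cup. Leave it hanging.
- yellow_cup: Bystander: a cup of the same shape and size in yellow, standing mouth-up on the drying mat, at least 120 mm from the blue cup, centre to centre. Origin: centre of its underside, z up. Leave it standing.
Not all that is in view belongs to the job. Leave any pink or turquoise look-alike of the part that bears blue_peg_tip alone.

How it is judged:
By the outcome, as a careful person would: the job done as asked, in the order asked, and still so for the second after the job is handed in, with the robot touching nothing.
It also fails if it takes over 38 s, if anything falls off the work surface, if the arm or the gripper's body presses on something with over 40 N, if the wrist force passes 120 N, or if a joint passes its speed limit or range.

## Working session

There is one attempt and no reset: what is moved stays moved. The work goes in short steps, Python scripts to look and compute and a tool call to move; the robot and the scene stay as the last step left them, time stands still between calls to the robot, and variables do not carry over. Pictures are saved under pics/ and viewed, at most 10 in all, crops included, and the job is handed in when it is done.

Besides the shell and the picture viewer there is one more tool, called after "Call:" by a JSON object that holds its "api" and its "payload". play_rows: Moves the arm, as the interface text tells. Its arguments: {"type":"object","properties":{"targets":{"type":"array"}},"required":["targets"]}

```bash
mkdir -p pics
cat > h.py <<'E'
import numpy as np, cv2
from cell import ctrl
from scipy.spatial.transform import Rotation as R
def ext(n,st=None):
    c=ctrl.calibration(n)
    if n=='wrist':
        st=st or ctrl.read_state(); T=np.eye(4); T[:3,:3]=R.from_euler('xyz',st['tool_rot']).as_matrix(); T[:3,3]=st['eef_pos']
        return T@np.array(c['mount']),c
    return np.array(c['extrinsics']),c
def cloud(n,d,st=None):
    E,c=ext(n,st); f=d.shape[0]/2/np.tan(np.radians(c['vfov'])/2)
    v,u=np.mgrid[:d.shape[0],:d.shape[1]]
    P=np.stack([(u-c['cx'])/f*d,(v-c['cy'])/f*d,d],-1)
    W=P@E[:3,:3].T+E[:3,3]; W[d<=0]=np.nan
    return W
def save(n,im): cv2.imwrite('pics/'+n,cv2.cvtColor(im,cv2.COLOR_RGB2BGR))
E
python3 - <<'E'
from h import *
ims=[]
for n in('top','side'):
    im,d=ctrl.get_image(n); np.savez(n,im=im,d=d); save(n+'0.png',im)
    W=cloud(n,d)
    for k in('blue_cup','blue_peg_tip','white_cup','yellow_cup'):
        for r in ctrl.trace(n,k)[:4]:
            p=W[r['pixels']]; p=p[~np.isnan(p[:,0])]
            print(n,k,round(r['confidence'],2),np.round(r['bbox']),np.round(np.median(p,0)) if len(p) else 0,np.round(np.percentile(p[:,2],98)) if len(p) else 0, np.median(im[r['pixels']],0))
s=ctrl.read_state();print(s['clock'],s['eef_pos'],s['tool_rot'],s['width'])
E
```

```text
top blue_cup 0.63 [392. 181. 416. 202.] [ 555. -324.   89.] 98.0 [ 29.  52. 102.]
top blue_peg_tip 0.65 [122. 235. 167. 280.] [370. 399.  22.] 127.0 [139.  86. 100.]
top blue_peg_tip 0.64 [206. 158. 245. 200.] [600. 177.  26.] 131.0 [ 34.  55. 104.]
top blue_peg_tip 0.62 [200. 246. 240. 288.] [349. 182.  22.] 127.0 [36. 98. 96.]
top white_cup 0.55 [254. 146. 278. 168.] [636.  63. 137.] 144.0 [148. 147. 139.]
top yellow_cup 0.92 [325. 176. 346. 200.] [ 573. -131.   40.] 95.0 [81. 67. 26.]
side blue_cup 0.85 [309. 135. 326. 163.] [ 555. -315.   60.] 94.0 [13. 33. 72.]
side blue_peg_tip 0.75 [200. 208. 237. 262.] [594. 182.  25.] 128.0 [19. 43. 89.]
side blue_peg_tip 0.75 [282. 253. 319. 306.] [346. 192.  21.] 125.0 [28. 87. 86.]
side blue_peg_tip 0.55 [224. 318. 266. 375.] [366. 409.  21.] 124.0 [125.  71.  88.]
side white_cup 0.65 [217. 174. 240. 210.] [635.  78. 110.] 140.0 [108. 107. 102.]
side yellow_cup 0.87 [277. 156. 297. 194.] [ 560. -115.   62.] 92.0 [95. 77. 28.]
0.5 [ 270.25852993 -591.12505095  219.87351621] [-3.14149944e+00 -2.51396640e-05  4.28757152e-01] 85.54985343765935
```

Run:
```python
from h import *
t=np.load('top.npz')['im'];s=np.load('side.npz')['im']
a=cv2.resize(t[100:310,90:450],(800,467));
b=cv2.resize(s[110:390,150:400],(500,560))
save('a.png',a);save('b.png',b)
```

```text
(no output)
```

View pics/a.png

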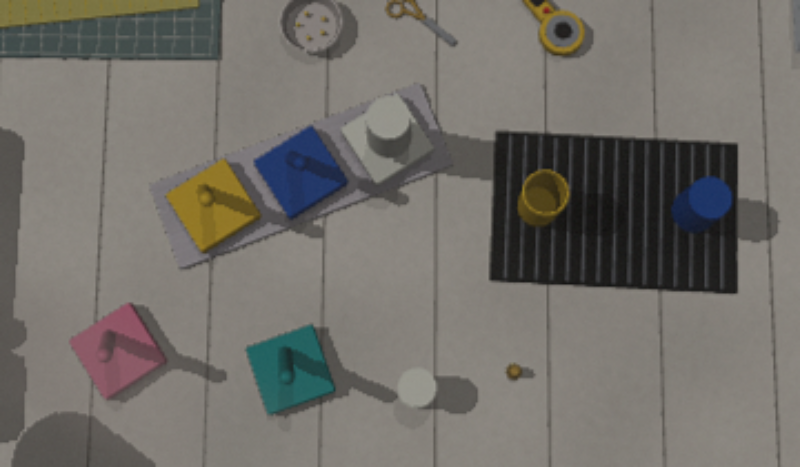

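View pics/b.png

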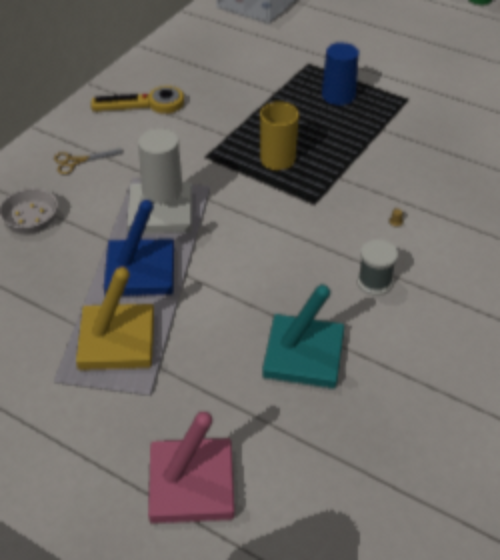

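Top view: blue cup at (404,191), blue block at (225,179) with its tip near (223,171). Look-alikes for the peg are turquoise (220,267), pink (145,257) and yellow (184,190). The blue one, between yellow and white in the row, is the right one. There is also a white tub at (278,274), a bystander.

Run:
```python
from h import *
print(np.round(ctrl.calibration('wrist')['mount'],3), ctrl.calibration('wrist')['vfov'])
for n in('top','side'):
    z=np.load(n+'.npz');W=cloud(n,z['d']);im=z['im'].astype(int)
    blue=(im[...,2]>im[...,0]*1.8)&(im[...,2]>im[...,1]*1.4)&(im[...,2]>40)
    peg=blue&(abs(W[...,0]-600)<90)&(abs(W[...,1]-180)<90); P=W[peg]
    for lo,hi in((15,32),(45,70),(70,95),(95,115),(115,150)):
        q=P[(P[:,2]>lo)&(P[:,2]<hi)]; print(n,lo,len(q),np.round(q.mean(0)) if len(q) else '')
    c=W[blue&(W[...,1]<-200)&(W[...,2]>86)&(W[...,2]<100)];print('cup',len(c),c.mean(0),c.min(0),c.max(0))
    yel=(im[...,0]>im[...,2]*1.8)
    q=W[yel&(abs(W[...,0]-570)<90)&(W[...,1]>220)&(W[...,1]<380)&(W[...,2]>18)&(W[...,2]<32)];print('yblock',len(q),q.mean(0))
```

```text
[[-1.00000e-03 -9.56000e-01 -2.94000e-01  7.53860e+01]
 [ 1.00000e+00 -0.00000e+00 -0.00000e+00  1.08200e+00]
 [ 0.00000e+00 -2.94000e-01  9.56000e-01 -1.54052e+02]
 [ 0.00000e+00  0.00000e+00  0.00000e+00  1.00000e+00]] 60.82424954830408
top 15 846 [601. 177.  26.]
top 45 9 [618. 189.  57.]
top 70 6 [606. 185.  88.]
top 95 7 [600. 181. 106.]
top 115 36 [591. 170. 131.]
cup 302 [ 560.90075518 -338.33546777   91.83378086] [ 533.81930294 -752.06667027   86.06128587] [ 623.14374677 -304.28791615   99.24322007]
yblock 842 [557.69891817 288.69642894  26.1357938 ]
side 15 685 [596. 177.  25.]
side 45 55 [609. 187.  58.]
side 70 46 [602. 182.  83.]
side 95 33 [595. 178. 105.]
side 115 47 [589. 172. 126.]
cup 182 [ 572.95393407 -453.77243993   91.45402942] [ 535.47079697 -786.85934529   86.12691531] [ 629.59683468 -303.24737956   99.73780678]
yblock 978 [553.7206266  292.10505228  24.86204727]
```

Call:
{"api": "play_rows", "payload": {"targets": [[0,4.7,-1.5,0,0],[0,9.4,-3,0,0],[0,14.1,-4.5,0,0],[0,18.8,-6,0,0],[0,23.5,-7.5,0,0],[0,28.2,-9,0,0],[0,32.9,-10.5,0,0],[0,37.6,-12,0,0],[0,37.6,-12,0,0],[0,37.6,-12,0,0]]}}

```text
clock: 1.5
eef_pos: [563.4, -324.0, 219.7]
tool_rot: [-3.141, -0.0, 0.433]
force: [-0.3, -0.5, -0.9]
width: 85.7
gripper_force: 0.0
```

```bash
cat > w.py <<'E'
from h import *
import sys
st=ctrl.read_state(); im,d=ctrl.get_image('wrist'); np.savez('w_'+sys.argv[1],im=im,d=d); save(sys.argv[1]+'.png',im)
W=cloud('wrist',d,st); i=im.astype(int)
blue=(i[...,2]>i[...,0]*1.8)&(i[...,2]>i[...,1]*1.3)&(i[...,2]>35)
print(st['clock'],np.round(st['eef_pos'],1),st['tool_rot'],st['width'],st['force'])
E
cat > cup.py <<'E'
from w import *
m=blue&(W[...,2]>82)&(W[...,2]<100)
m=m.astype(np.uint8); n,l,s,c=cv2.connectedComponentsWithStats(m); k=1+np.argmax(s[1:,4]); print(s[k])
P=W[l==k]; print('topz',np.median(P[:,2])); (cx,cy),r=cv2.minEnclosingCircle(P[:,:2].astype(np.float32)); print('circ',cx,cy,r,'mean',P.mean(0))
yaw=st['tool_rot'][2]; D=np.array([cx,cy])-st['eef_pos'][:2]; print('tool dx dy', D@[np.cos(yaw),np.sin(yaw)],D@[np.sin(yaw),-np.cos(yaw)])
E
python3 cup.py c1
```

```text
1.5 [ 563.4 -324.   219.7] [-3.14127616e+00 -4.44140146e-05  4.32515269e-01] 85.71663580095144 [-0.34664435 -0.50863163 -0.90271327]
[ 257  170   65   65 3321]
topz 91.97048442739202
circ 562.1388549804688 -336.2901306152344 27.165456771850586 mean [ 563.30097514 -335.56481755   91.77840497]
tool dx dy -6.328003450038565 10.609538661539236
```

View pics/c1.png

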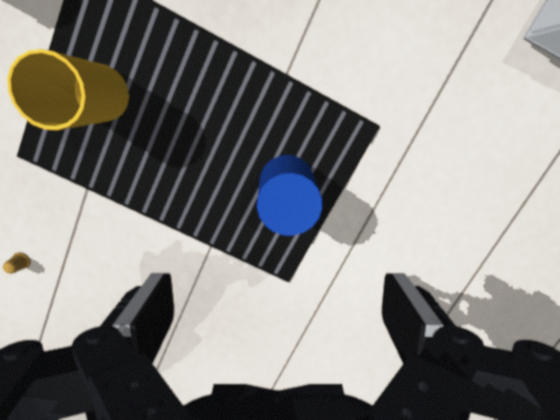

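Close view: the blue cup's closed end is at (290,203), 27 mm radius, z = 92 mm, as described. The yellow cup at (65,90) is clear of the fingers.

Call:
{"api": "play_rows", "payload": {"targets": [[0,-0.6,1.05,2,0],[0,-0.6,1.05,6,0],[0,-0.6,1.05,10,0],[0,-0.6,1.05,13,0],[0,-0.6,1.05,14.6,0],[0,-0.6,1.05,14.6,0],[1,-0.6,1.05,14.6,0],[1,-0.6,1.05,14.6,0],[1,-0.6,1.05,14.6,0],[1,-0.6,1.05,14.6,0]]}}

```text
clock: 2.55
eef_pos: [566.2, -341.5, 81.1]
tool_rot: [3.13, -0.007, 0.429]
force: [1.5, -5.8, 30.0]
width: 28.2
gripper_force: 24.9
```

Call:
{"api": "play_rows", "payload": {"targets": [[1,0,0,0,0],[1,0,0,0,0]]}}

```text
clock: 2.75
eef_pos: [568.1, -345.6, 82.6]
tool_rot: [3.122, -0.01, 0.427]
force: [-0.2, -1.0, 1.1]
width: 0.3
gripper_force: 0.0
```

```bash
python3 cup.py c2
python3 - <<'E'
from h import *
im,d=ctrl.get_image('side'); a=cv2.resize(im[60:240,240:400],(533,600))
w=np.load('w_c2.npz')['im']; save('s2.png',np.hstack([cv2.resize(im[110:200,270:390],(400,300)),cv2.resize(w,(400,300))]))
E
```

```text
2.75 [ 568.1 -345.6   82.6] [ 3.12180152 -0.00994783  0.42662898] 0.2854012989628795 [-0.23141582 -0.95760015  1.14282286]
[ 194  215  119  105 6507]
topz 92.7371129268594
circ 562.8123779296875 -336.9124755859375 27.00160789489746 mean [ 569.36512611 -328.67063448   92.212889  ]
tool dx dy -1.1777198635534782 -10.08394111669898
```

View pics/s2.png

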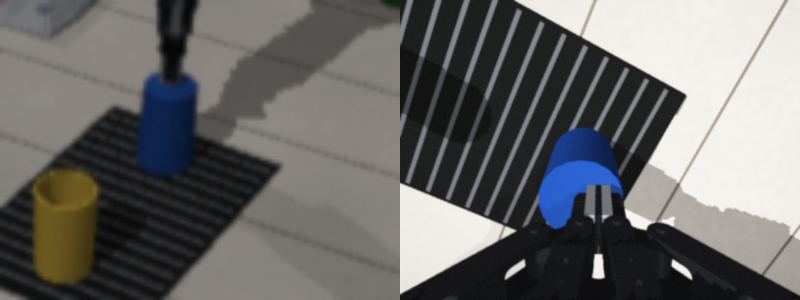

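Run:
```python
from h import *
print(ctrl.finger_overhang)
st=ctrl.read_state();print(st)
z=np.load('w_c2.npz');W=cloud('wrist',z['d'],st)
for v in range(240,330,8): print(v,[tuple(np.round(W[v,u])) for u in (240,262,274,286)])
z=np.load('w_c1.npz')
print('c1 finger tool coords')
E0,c=ext('wrist'); M=np.array(c['mount']);f=210/np.tan(np.radians(c['vfov'])/2);print(c['cx'],c['cy'])
for u,v in((160,280),(168,300),(160,330),(400,280),(392,300),(400,330)):
    d=z['d'][v,u]; print(u,v,d,np.round(M[:3,:3]@[(u-c['cx'])/f*d,(v-c['cy'])/f*d,d]+M[:3,3]))
```

```text
25.0
{'clock': 2.85, 'qpos': array([ 0.48225568,  0.79864848,  0.02930182,  1.61311855, -0.03157812,
        0.71700292, -0.61622229]), 'qd': array([ 0.00062014, -0.00037857,  0.00685979,  0.00049033,  0.0230153 ,
       -0.00541391, -0.00070443]), 'tau': array([ 2.58766551e-02, -4.71458709e+01,  1.35891745e-01, -1.04748130e+01,
       -7.25824311e-01, -6.72508869e-02,  1.40444474e-03]), 'eef_pos': array([ 566.15383356, -340.85796809,   80.66300576]), 'tool_rot': array([ 3.1307942 , -0.00773628,  0.42838485]), 'force': array([-1.44574312, -1.87275992, 19.16930286]), 'torque': array([-0.41130591,  0.34251929, -0.06840435]), 'gripper_force': 9.444875428453088, 'width': -0.2042434563231908}
240 [(np.float64(576.0), np.float64(-320.0), np.float64(91.0)), (np.float64(580.0), np.float64(-328.0), np.float64(91.0)), (np.float64(582.0), np.float64(-333.0), np.float64(91.0)), (np.float64(583.0), np.float64(-338.0), np.float64(90.0))]
248 [(np.float64(573.0), np.float64(-321.0), np.float64(92.0)), (np.float64(576.0), np.float64(-330.0), np.float64(90.0)), (np.float64(578.0), np.float64(-335.0),
[... 2088 characters left out ...]
42.0)), (np.float64(575.0), np.float64(-332.0), np.float64(142.0)), (np.float64(569.0), np.float64(-339.0), np.float64(129.0)), (np.float64(578.0), np.float64(-339.0), np.float64(142.0))]
328 [(np.float64(573.0), np.float64(-326.0), np.float64(146.0)), (np.float64(575.0), np.float64(-332.0), np.float64(146.0)), (np.float64(566.0), np.float64(-340.0), np.float64(129.0)), (np.float64(576.0), np.float64(-340.0), np.float64(143.0))]
c1 finger tool coords
277.41711175869784 209.97701256279973
160 280 132.5237 [ 12. -42. -35.]
168 300 139.40717 [  1. -42. -31.]
160 330 130.10344 [ -5. -42. -43.]
400 280 133.37546 [ 11.  47. -34.]
392 300 133.51128 [  4.  44. -36.]
400 330 124.2371 [ -1.  44. -48.]
```

The fingers closed on top of the cup. By wrist depth, the tips sit about 35 mm further back than the TCP text implies. I'll lift, open and check.

Call:
{"api": "play_rows", "payload": {"targets": [[1,0,0,-3,0],[1,0,0,-6,0],[0,0,0,-6,0],[0,0,0,-6,0],[0,0,0,-6,0],[0,0,0,-6,0],[0,0,0,-6,0],[0,0,0,-6,0]]}}

```text
clock: 3.65
eef_pos: [560.9, -337.6, 133.2]
tool_rot: [-3.141, 0.001, 0.429]
force: [0.5, 0.3, -0.3]
width: 84.4
gripper_force: 0.0
```

```bash
cat >> cup.py <<'E'
E0,c=ext('wrist',st); T=E0@np.linalg.inv(np.array(c['mount']))
L=(W-T[:3,3])@T[:3,:3]
q=L[(abs(L[...,1])<60)&(abs(L[...,0])<13)&(W[...,2]>97)]
for s in(-1,1):
    k=q[(q[:,1]*s>0)]; k=k[np.argsort(-k[:,2])]
    print('finger',s,'tipz',np.round(np.percentile(k[:,2],[99.5,98,95]),1),'tip pt',np.round(k[:40].mean(0),1))
E
python3 cup.py c3
```

```text
3.65 [ 560.9 -337.6  133.2] [-3.14064907e+00  7.02070349e-04  4.28775471e-01] 84.38602432356849 [ 0.52462604  0.31275579 -0.31058917]
[ 227  183   92   91 6492]
topz 91.96295202364014
circ 561.6904907226562 -335.2717590332031 27.22222137451172 mean [ 563.51826848 -334.54714605   91.75125964]
tool dx dy 1.6444700059370128 -1.7810571726690272
finger -1 tipz [-26.1 -29.7 -34.5] tip pt [  1.  -41.4 -24.8]
finger 1 tipz [-25.9 -29.3 -33.9] tip pt [ -0.5  43.5 -24.8]
```

View pics/c3.png

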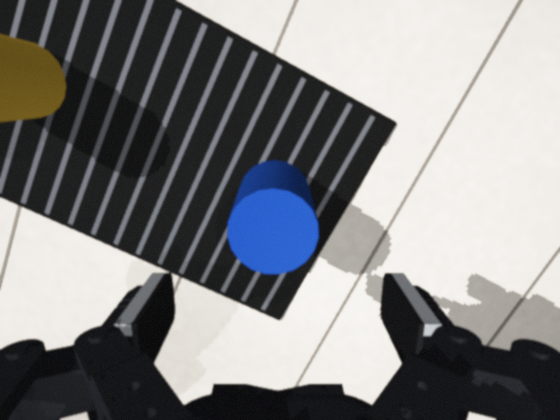

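View c3: the cup's closed end is at (273,232), midway between fingers at (155,300) and (400,300). The open tips are 25 mm behind the TCP, so I need to go about 40 mm lower than before.

Call:
{"api": "play_rows", "payload": {"targets": [[0,0.1,-0.15,3,0],[0,0.1,-0.15,6,0],[0,0.1,-0.15,9,0],[0,0.1,-0.15,9.9,0],[0,0.1,-0.15,9.9,0]]}}

```text
clock: 4.2
eef_pos: [560.5, -335.4, 33.4]
tool_rot: [-3.139, 0.002, 0.429]
force: [-0.4, 0.4, 0.1]
width: 85.5
gripper_force: 0.0
```

Call:
{"api": "play_rows", "payload": {"targets": [[1,0,0,0,0],[1,0,0,0,0],[1,0,0,0,0],[1,0,0,0,0],[1,0,0,0,0]]}}

```text
clock: 4.7
eef_pos: [563.0, -336.7, 37.2]
tool_rot: [3.139, -0.002, 0.429]
force: [0.0, -0.0, 5.7]
width: 54.6
gripper_force: 63.7
```

Call:
{"api": "play_rows", "payload": {"targets": [[1,0,0,-1,0],[1,0,0,-4,0],[1,0,0,-8,0],[1,0,0,-12,0],[1,0,0,-16,0],[1,0,0,-17,0],[1,0,0,-17,0]]}}

```text
clock: 5.4
eef_pos: [562.7, -336.7, 207.9]
tool_rot: [3.137, -0.003, 0.429]
force: [-0.5, 0.4, -1.7]
width: 54.3
gripper_force: 63.5
```

Run:
```python
from h import *
s=ctrl.read_state(); yaw=s['tool_rot'][2]; p=np.array(s['eef_pos']);print(s['clock'],p,yaw,s['width'],s['force'])
u=np.array([np.cos(yaw),np.sin(yaw)]);v=np.array([np.sin(yaw),-np.cos(yaw)])
D=np.array([590,171])-90*u-p[:2]; print(D@u,D@v)
```

```text
5.4 [ 562.67115509 -336.6558334   207.86148552] 0.4286915135827083 54.259950364425634 [-0.4745385   0.42138309 -1.73811421]
145.87879314310302 -450.35819732510936
```

Call:
{"api": "play_rows", "payload": {"targets": [[1,1,-3,0,0],[1,2.5,-7.5,0,0],[1,4,-12,0,0],[1,5.5,-16.5,0,0],[1,7,-21,0,0],[1,8.5,-25.5,0,0],[1,10,-30,0,0],[1,11.5,-34.5,0,0],[1,13,-39,0,0],[1,14.6,-43,0,0]]}}

```text
clock: 6.4
eef_pos: [513.3, 117.9, 203.3]
tool_rot: [-3.141, 0.004, 0.43]
force: [0.3, 0.6, -1.5]
width: 54.1
gripper_force: 63.5
```

Call:
{"api": "play_rows", "payload": {"targets": [[1,0,-2,0,0],[1,0,-2,0,0],[1,0,-2,0,0],[1,0,-2,0,0]]}}

```text
clock: 6.8
eef_pos: [507.1, 132.1, 204.2]
tool_rot: [3.141, 0.002, 0.427]
force: [-0.1, -0.1, -0.5]
width: 54.5
gripper_force: 63.6
```

```bash
cat > peg.py <<'E'
from w import *
from scipy.optimize import least_squares
m=blue&(W[...,2]>10)&(W[...,2]<140)
P=W[m]; top=P[(P[:,2]>20)&(P[:,2]<32)]; bar=P[P[:,2]>40]
print('block',len(top),np.round(np.median(top,0),1)); 
c,(a,b),ang=cv2.minAreaRect(top[:,:2].astype(np.float32)); print('rect',c,a,b,ang)
print('bar',len(bar),bar[:,2].max(),np.percentile(bar[:,2],99.5))
# fit capsule r=9, tip sphere centre c (z=125.5), lean 20deg in direction phi
def res(x):
    C=np.array([x[0],x[1],x[3]]);ax=np.array([np.sin(np.radians(20))*np.cos(x[2]),np.sin(np.radians(20))*np.sin(x[2]),np.cos(np.radians(20))])
    Q=bar-C;t=np.minimum(Q@ax,0);return np.linalg.norm(Q-t[:,None]*ax,axis=1)-9
s=least_squares(res,[bar[bar[:,2]>120][:,0].mean(),bar[bar[:,2]>120][:,1].mean(),3.5,125.5],loss='soft_l1')
x=s.x;print('sphere c',np.round(x,3),np.degrees(x[2]),'rms',np.sqrt(np.mean(s.fun**2)))
E
python3 peg.py p1
```

```text
6.8 [507.1 132.1 204.2] [3.14072141e+00 1.71764575e-03 4.26519948e-01] 54.47871222991779 [-0.05178332 -0.05021885 -0.4749417 ]
block 9728 [606.3 175.8  25.9]
rect (533.11572265625, 148.20375061035156) 251.61196899414062 103.480712890625 20.305673599243164
bar 1478 136.01590580763428 135.15604092395117
sphere c [591.746 165.877   3.724 125.523] 213.3420781617094 rms 0.34276843149221137
```

View pics/p1.png

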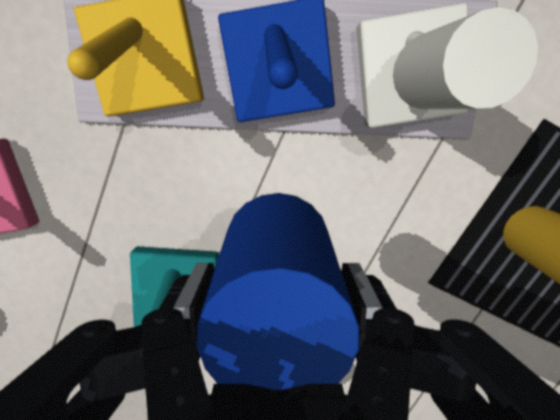

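View p1: blue peg tip at (283,70) on the blue block, white cup hanging at (470,70), yellow peg at left (100,45). The held cup is at (280,330). Next I'll fit the held cup's pose in the gripper from the same picture.

```bash
cat > held.py <<'E'
from h import *
from scipy.optimize import least_squares
import sys
def held(im,d,st):
    i=im.astype(int); blue=(i[...,2]>i[...,0]*1.8)&(i[...,2]>i[...,1]*1.3)&(i[...,2]>35)
    W=cloud('wrist',d,st); e=np.array(st['eef_pos'])
    P=W[blue]; P=P[(np.linalg.norm(P[:,:2]-e[:2],axis=1)<45)&(P[:,2]>e[2]-40)&(P[:,2]<e[2]+75)]
    P=P[::5]
    def res(x):
        a=np.array([x[3],x[4],1]);a/=np.linalg.norm(a);Q=P-x[:3];h=Q@a
        r=np.linalg.norm(Q-h[:,None]*a,axis=1); return np.maximum(r-(27-h*2/88),h)
    s=least_squares(res,[*e[:2],np.percentile(P[:,2],95),0,0],loss='soft_l1',f_scale=.5)
    return s.x,np.sqrt(np.mean(s.fun**2)),len(P)
if __name__=='__main__':
    z=np.load('w_p1.npz'); st=ctrl.read_state()
    x,r,n=held(z['im'],z['d'],st); print('top centre',np.round(x[:3],1),'tilt',np.round(x[3:],4),r,n)
    e=np.array(st['eef_pos']);a=np.array([x[3],x[4],1]);fl=x[:3]-4*a;mo=x[:3]-88*a
    print('eef',e,'floor',fl,'mouth',mo)
    mid=(fl+mo)/2
    tgt=np.array([602.6,173.0]); yaw=st['tool_rot'][2]; D=tgt-mid[:2]
    print('dx dy',D@[np.cos(yaw),np.sin(yaw)],D@[np.sin(yaw),-np.cos(yaw)],'down to floor=134:',fl[2]-134)
E
python3 held.py
```

```text
top centre [507.1 130.8 259.2] tilt [ 0.0022 -0.0007] 0.4539702548097325 4788
eef [507.32736417 132.04492959 204.40498139] floor [507.08678878 130.78635254 255.19198397] mouth [506.90118533 130.84133311 171.19198397]
dx dy 104.493968299487 1.091859680014771 down to floor=134: 121.19198396557874
```

Call:
{"api": "play_rows", "payload": {"targets": [[1,3.5,0.1,0,0],[1,7,0.1,0,0],[1,9.5,0.1,0,0],[1,10.45,0.1,0,0],[1,10.45,0.1,0,0],[1,10.45,0.1,0,0],[1,10.45,0.1,0,0],[1,10.45,0.1,0,0]]}}

```text
clock: 7.65
eef_pos: [602.0, 175.9, 205.2]
tool_rot: [3.142, 0.0, 0.428]
force: [-0.5, -0.2, -0.4]
width: 54.3
gripper_force: 63.6
```

Run:
```python
from held import *
st=ctrl.read_state();im,d=ctrl.get_image('wrist');x,r,n=held(im,d,st);mid=x[:2]-46*x[3:]
D=np.array([602.6,173.0])-mid;yaw=st['tool_rot'][2]
print(st['eef_pos'],x,r,'rem',D@[np.cos(yaw),np.sin(yaw)],D@[np.sin(yaw),-np.cos(yaw)],'down',x[2]-138)
```

```text
[601.95488561 175.91212392 205.18812129] [ 6.01670334e+02  1.74617593e+02  2.59923648e+02  1.11204465e-03
 -8.75011973e-04] 0.44679333966764184 rem 0.20373575738415783 1.915449104410985 down 121.92364758649222
```

Call:
{"api": "play_rows", "payload": {"targets": [[1,0,0.2,0,0],[1,0,0.2,2,0],[1,0,0.2,4,0],[1,0,0.2,5.5,0],[1,0,0.2,7,0],[1,0,0.2,8,0],[1,0,0.2,8,0]]}}

```text
clock: 8.4
eef_pos: [602.5, 174.3, 123.6]
tool_rot: [-3.141, 0.003, 0.429]
force: [0.4, 0.3, -1.0]
width: 54.3
gripper_force: 63.6
```

Run:
```python
from held import *
st=ctrl.read_state();im,d=ctrl.get_image('wrist');x,r,n=held(im,d,st);mid=x[:2]-46*x[3:]
D=np.array([602.6,173.0])-mid;yaw=st['tool_rot'][2]
print(st['eef_pos'],st['force'],x,r,'rem',D@[np.cos(yaw),np.sin(yaw)],D@[np.sin(yaw),-np.cos(yaw)],'down',x[2]-138)
```

```text
[602.49716655 174.29257138 123.610687  ] [ 0.42244819  0.30382293 -0.99560838] [ 6.02337055e+02  1.73020283e+02  1.78336460e+02  3.70514005e-03
 -5.10529735e-04] 0.44681626298445154 rem 0.3759681775431118 0.21996159474536975 down 40.3364598751466
```

On target with no contact. I'll lower slowly.

Call:
{"api": "play_rows", "payload": {"targets": [[1,0,0,1,0],[1,0,0,2,0],[1,0,0,3,0],[1,0,0,3.5,0],[1,0,0,3.7,0],[1,0,0,3.7,0]]}}

```text
clock: 9.05
eef_pos: [603.4, 174.7, 87.6]
tool_rot: [-3.142, 0.0, 0.429]
force: [-0.4, 0.1, -1.6]
width: 54.4
gripper_force: 63.6
```

Call:
{"api": "play_rows", "payload": {"targets": [[1,0,0,0.2,0],[1,0,0,0.3,0],[1,0,0,0.3,0]]}}

```text
clock: 9.35
eef_pos: [603.6, 174.7, 85.0]
tool_rot: [3.142, -0.0, 0.429]
force: [0.6, -0.0, -1.3]
width: 54.4
gripper_force: 63.6
```

Call:
{"api": "play_rows", "payload": {"targets": [[1,0,0,0.1,0],[1,0,0,0.1,0],[1,0,0,0.2,0],[1,0,0,0.2,0]]}}

```text
clock: 9.75
eef_pos: [603.6, 174.7, 83.5]
tool_rot: [3.142, -0.0, 0.429]
force: [-1.5, -0.6, 3.7]
width: 54.6
gripper_force: 64.1
```

Call:
{"api": "play_rows", "payload": {"targets": [[1,0,0,0.1,0],[1,0,0,0.1,0],[1,0,0,0.2,0],[1,0,0,0.2,0]]}}

```text
clock: 10.15
eef_pos: [603.7, 174.8, 83.1]
tool_rot: [3.142, -0.001, 0.429]
force: [-4.3, -1.8, 15.7]
width: 54.2
gripper_force: 65.2
```

Contact is at the expected height with 16 N. I'll ease off to light contact and release.

Call:
{"api": "play_rows", "payload": {"targets": [[1,0,0,-0.2,0],[1,0,0,-0.2,0]]}}

```text
clock: 10.35
eef_pos: [603.9, 174.8, 83.4]
tool_rot: [3.141, -0.001, 0.429]
force: [-0.6, -0.9, 5.8]
width: 54.4
gripper_force: 64.0
```

Call:
{"api": "play_rows", "payload": {"targets": [[0.25,0,0,0,0],[0.25,0,0,0,0],[0,0,0,0,0],[0,0,0,0,0],[0,0,0,0,0],[0,0,0,0,0]]}}

```text
clock: 10.95
eef_pos: [603.5, 174.7, 82.8]
tool_rot: [3.142, 0.0, 0.429]
force: [-0.1, 0.2, 0.1]
width: 85.4
gripper_force: 0.0
```

Run:
```python
from held import *
st=ctrl.read_state();im,d=ctrl.get_image('wrist');x,r,n=held(im,d,st);save('r.png',im)
print(st['eef_pos'],st['force'],st['width'],np.round(x,3),r)
```

```text
[603.51588795 174.72550612  82.82939247] [-0.10666758  0.19554128  0.1007405 ] 85.41827868957614 [6.03550e+02 1.73660e+02 1.37928e+02 2.90000e-02 2.10000e-02] 0.46548387143137576
```

View pics/r.png

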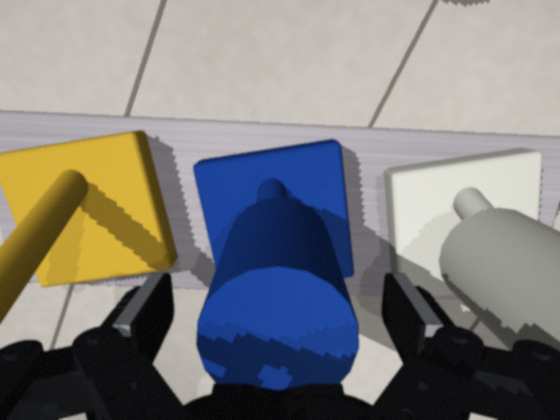

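The cup rests on the tip with a 2° tilt, and the fingers are open and clear on both sides. The white cup is untouched. I'll retreat straight up.

Call:
{"api": "play_rows", "payload": {"targets": [[0,0,0,-2,0],[0,0,0,-5,0],[0,0,0,-9,0],[0,0,0,-13,0],[0,-4,0,-14,0],[0,-8,0,-14,0],[0,-12,0,-14,0],[0,-12,0,-14,0],[0,-12,0,-14,0],[0,-12,0,-14,0]]}}

```text
clock: 12.0
eef_pos: [495.8, 125.5, 223.3]
tool_rot: [3.141, -0.002, 0.429]
force: [-0.7, 1.3, 0.3]
width: 85.2
gripper_force: 0.0
```

Run:
```python
from h import *
im,_=ctrl.get_image('wrist'); s,_=ctrl.get_image('side')
save('f.png',np.hstack([cv2.resize(im,(400,300)),cv2.resize(s[110:290,160:400],(400,300))]))
st=ctrl.read_state();print(st['clock'],st['force'])
```

```text
12.1 [-1.38333306  0.12565153 -0.2323667 ]
```

View pics/f.png

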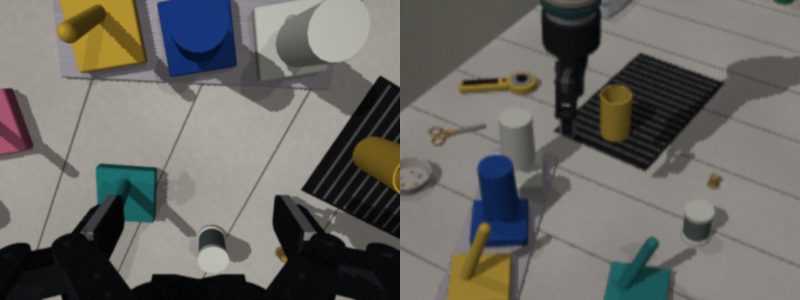

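The blue cup hangs on the blue peg at (497,190). The white cup is still hanging, the yellow cup is still standing, and the arm is clear.

```bash
python3 -c "
from cell import ctrl
print(ctrl.finish_job())"
```

```text
the job is handed in; nothing more can be done
None
```

The blue cup now hangs mouth-down on the blue peg, resting on its tip, with the white and yellow cups left where they were; the job was handed in at about 12 s. My first grasp closed on top of the cup with about 30 N at the wrist but didn't move it, and the second held.

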